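# Free the cam and close the V jaws of the candle-cup jig

## Robot

A 7-joint arm with a two-finger parallel gripper is mounted at the origin on the work surface. World frame = base frame: x ahead of the robot, y to its left, z up, the work surface at z = 0. Lengths are in m, angles in degrees, forces in N, time in s.
With the tool pointing down it reaches from about 0.425 to 1.025 m from the base axis. Payload 3.6 kg.
Tool frame: the origin (TCP) lies at the very end of the fingers, on their centre line; the grasp point (between the pads) lies 19 mm behind it (grip_depth is the distance from the TCP to the grasp point, in m); z points along the fingers, y is the line along which they close (so a half turn about z gives the same grasp; the last joint's range is limited). The gripper opens to 85 mm and grips with 20 to 120 N. Pads are 22 mm wide; open, the fingers measure 114 mm over their backs; the gripper's body (76 mm by 85 mm) begins 54 mm behind the grasp point. The pads swing forward as they close: fully open they stand 13 mm farther back than shut.
Start: joints at [65.632, 33.873, 2.773, 92.16, -1.908, 54.013, -1.931], TCP at [0.236, -0.685, 0.231] pointing down, gripper open.
Joint ranges: [-153.93, 153.93], [-27.13, 128.08], [-72.61, 78.16], [10.71, 143.7], [-87.88, 267.88], [4.46, 118.87], [-176.78, 176.78]. Speed limits (degrees/s): [147.25, 147.25, 180, 180, 180, 180, 180].

## Interface

Orientations are given as [roll, pitch, yaw] about the fixed x, y, z axes, in that order (R = Rz(yaw) Ry(pitch) Rx(roll)).
In Python, from plant import sense, capture, sign_off, grip_depth gives the robot as it stands.
- The arm moves only by the tool arm_command, never from a script. Its argument "motion" is a list of rows, each a list of 3 entries, a list of its own where there are three numbers: the opening, from 0 (shut) to 1 (fully open), then the shift along the tool's x, y, z each as a share of 50 mm, from -1 to 1, then the turn, a rotation vector about the tool's x, y, z each as a share of 8 degrees, from -1 to 1. A call has 1 to 12 rows; each row shifts and turns the commanded pose from where the row before left it, along the tool's axes as they then stand; what a row does not reach is not made up. A row lasts 1/10 s, in which the tool goes at most 50 mm and 8.59 degrees, less where a joint would pass 70% of its speed; a pose out of reach is approached as far as the arm can. A call with a number of a shift or a turn outside -1 to 1 is refused whole. A call with a gripper value outside its range is refused whole. The fingers move at their own pace and stop on an object; "squeeze" is the grip in N (left out, the last holds). Time passes only in rows, so rows that do not move let the fingers close. It gives the time, the measured TCP pose, the force, the opening and the grip force at its end, in the units of the state.
- sense(): the state, without advancing time (a new reading comes with each control period).
- capture(name): name is "scene" or "top" or "wrist"; returns a dict with "frame" (384x512x3 uint8, red, green, blue), "mtx" (3x3 intrinsics, pixels), "rvec" (rotation vector, rad) and "tvec" (3), from world to camera coordinates, as OpenCV has them. Camera axes: x right, y down, z forward; pixel columns grow to the right and rows downward; lengths in m; the calibration is good to about 2 mm. The wrist camera is an equidistant fisheye: a pixel r from the principal point sees the ray r / f radians off the axis. A picture is of the moment at which its call begins. There is no depth.
- sign_off(): hands the job in; it is judged then, once.
The state is a dict: "time_s": time; "joint_pos": joint angles; "qvel": joint speeds; "effort": joint torques, N m; "position": TCP position; "tool_rot": TCP orientation; "contact_force": force on the tool from outside, world axes, zero at the start; "ft_torque": the same for the moment, N m; "finger_gap": finger opening in m; "gripper_force": force on a finger pad.
Only numpy, scipy, OpenCV 4.12 (cv2) and the standard library are available. Lean on these libraries where they do the work, as an engineer would, in place of code of your own. Each camera call takes 0.05 s, during which the arm holds its last target. There are 200 camera calls.

## Task

Close the dark marble holding jig on the stone candle cup: first push the crank pin round with a fingertip until the eccentric cam's low point faces the slide's ear (crank straight ahead along the slide), and only then push the slide forward by its upright plate until it is fully home and has pushed the cup into the fixed V jaw. Leave the cam at its low point and the cup standing in the nest; do not touch, lift or tip the cup by hand, and do not disturb the other pieces.

Things in the scene. Friction and masses are not known exactly. Their poses are not given: they have to be found in the camera images.
- jig: Fixed dark marble slab, 280 x 260 x 20 mm, carrying the mechanism: x -130 to 150, y -85 to 175 mm in its frame. Origin on the table surface; x is the slide's forward direction (roughly away from the robot), y left, z up. Along y = 0: upright push plate, movable aluminium V jaw, cup, fixed V jaw (x 71 to 133 mm, top at z 50 mm). Cam on the left side.
- push_face (a point): Middle of the rear (robot-side) face of the slide's upright steel push plate, 70 mm above the table. The plate is 60 mm wide (jig y), 12 mm thick, from z 25 to 90 mm; pushed along jig +x. At jig x = -90 mm + travel, y = 0. The movable jaw in front of it is 80 mm wide, top at z 50 mm.
- slide (a joint): Travel of the follower slide along jig +x (m): 0 back, 0.070 fully home (hard stop). Starts at 0 to 0.02. 3 N friction plus 8 N per m/s and the cup's drag; stays where left. An ear on its left (jig y 30 to 105, z 26 to 42 mm, front face at x = -49 mm + travel) meets the cam's edge: home is reached only with the low point facing it; at the high point it stops 23 mm short.
- cam_pivot (a point): Point on the cam's vertical pivot axis, 48 mm above the table, at jig x = 40 mm, y = 85 mm. Fixed to the slab.
- crank_pin (a point): Centre of the top of the crank pin, 95 mm above the table: an upright brass cylinder 16 mm in diameter, from z 48 to 95 mm, fixed on the end of a flat grey crank arm (16 mm wide, top at z 48 mm), 70 mm from the pivot axis. The crank arm lies over the cam's high side.
- cam (a joint): Cam angle (rad), growing clockwise seen from above. Round steel eccentric plate, 60 mm diameter, z 27 to 41 mm, centre 12 mm off the pivot towards the pin. The crank points in jig direction (-cos, sin) of the angle: 0 = high point facing the slide's ear; 3.14 = low point facing it, crank along jig +x. Range 0 to 3.6, starts 0.8 to 1.5. Friction 0.2 N m (3 N at the pin); stays where left.
- cup: The stone candle cup, a loose pale marble cylinder 56 mm in diameter, 55 mm high, about 0.3 kg, filled with wax with a thin wick. Origin at the centre of its underside; it stands on the slab (z = 20 mm) between the two V jaws.
- nest (a point): Point on the slab's top at jig x = 65.6 mm, y = 0: the cup's place when the slide is fully home and it stands in both V jaws (play about 1 mm).
- tealight_a: Bystander: small cream stone tealight, 36 mm diameter, 28 mm high, standing on the slab right of the slide. Origin under its centre.
- tealight_b: Bystander: small cream stone tealight, 36 mm diameter, 28 mm high, standing on the slab's rear left corner. Origin under its centre.
- goblet: Bystander: stone goblet, 60 mm diameter, 88 mm high, on the table right of the slab. Origin under its centre.
- bowl: Bystander: dark stone bowl, 84 mm diameter, 45 mm high, beyond the slab. Origin under its centre.
- jar: Bystander: amber glass jar with wooden cap, 60 mm diameter, 75 mm high, beyond the slab. Origin under its centre.
- wood_box: Bystander: wooden gift box, 90 x 120 x 50 mm, on the table far left. Origin under its centre.
- vase: Bystander: cream stone vase, 84 mm diameter, 110 mm high, on the table far right. Origin under its centre.
- brush: Bystander: dusting brush lying on the table far left. Origin under its middle.

How it is judged:
By the outcome, as a careful person would: the job done as asked, in the order asked, and still so for the second after the job is handed in, with the robot touching nothing.
It also fails if it takes over 58 s, if anything falls off the work surface, if the arm or the gripper's body presses on something with over 40 N, if the wrist force passes 120 N, or if a joint passes its speed limit or range.

## Working session

There is one attempt and no reset: what is moved stays moved. The work goes in short steps, Python scripts to look and compute and a tool call to move; the robot and the scene stay as the last step left them, time stands still between calls to the robot, and variables do not carry over. Pictures are saved under pics/ and viewed, at most 10 in all, crops included, and the job is handed in when it is done.

Besides the shell and the picture viewer there is one more tool, called after "Request:" as name([rows], argument=value, ...), one row to a line, values as JSON. arm_command: Moves the arm, as the interface text tells. Its arguments: {"type":"object","properties":{"motion":{"type":"array"},"squeeze":{"type":"number"}},"required":["motion"]}

```bash
mkdir -p pics
cat > h.py <<'E'
import numpy as np, cv2, json
from plant import sense, capture, sign_off, grip_depth
def snap(n,f):
    c=capture(n); cv2.imwrite(f'pics/{f}.png',c['frame'][:,:,::-1])
    np.savez(f'pics/{f}.npz',**{k:np.array(v) for k,v in c.items()})
def P(f):
    c=np.load(f'pics/{f}.npz'); R=cv2.Rodrigues(c['rvec'].astype(float))[0]
    return c['mtx'],R,c['tvec'].reshape(3)
def ray(f,uv):
    K,R,t=P(f); d=R.T@np.linalg.inv(K)@np.array([*uv,1.]); return -R.T@t,d
def onz(f,uv,z):
    o,d=ray(f,uv); return o+d*(z-o[2])/d[2]
def proj(f,p):
    K,R,t=P(f); q=K@(R@np.array(p,float)+t); return q[:2]/q[2]
def tri(l):
    A=np.zeros((3,3));b=np.zeros(3)
    for f,uv in l:
        o,d=ray(f,uv); d/=np.linalg.norm(d); M=np.eye(3)-np.outer(d,d); A+=M;b+=M@o
    return np.linalg.solve(A,b)
E
python3 - <<'E'
from h import *
snap('scene','s0');snap('top','t0')
a=cv2.imread('pics/s0.png');b=cv2.imread('pics/t0.png')
for f in('s0','t0'):print(f,-P(f)[1].T@P(f)[2])
print({k:np.round(v,3) for k,v in sense().items()}, grip_depth)
E
```

```text
s0 [ 1.12920914 -0.20385213  0.95034312]
t0 [ 0.33545377 -0.03128234  1.30990507]
{'time_s': np.float64(0.1), 'joint_pos': array([65.632, 33.923,  2.767, 92.228, -1.908, 54.011, -1.932]), 'qvel': array([ 0.08 , -0.11 , -0.001, -0.166,  0.095, -0.019,  0.055]), 'effort': array([ 6.0000e-03, -5.5000e+01,  1.5540e+00, -1.9882e+01,  1.0000e-02,
        4.0000e-03,  0.0000e+00]), 'position': array([ 0.236, -0.685,  0.23 ]), 'tool_rot': array([-1.79885e+02,  6.00000e-03,  1.90150e+01]), 'contact_force': array([ 0.975,  0.275, -0.702]), 'ft_torque': array([0.049, 0.033, 0.017]), 'gripper_force': np.float64(0.0), 'finger_gap': np.float64(0.085)} 0.0187
```

View pics/s0.png

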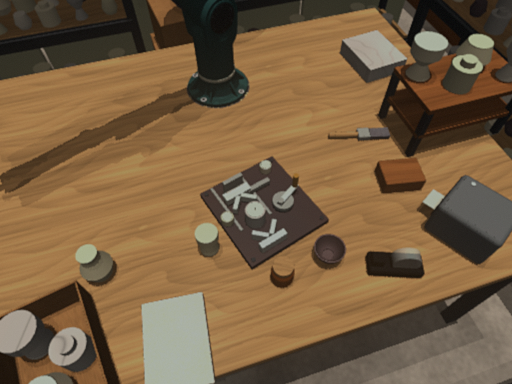

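View pics/t0.png

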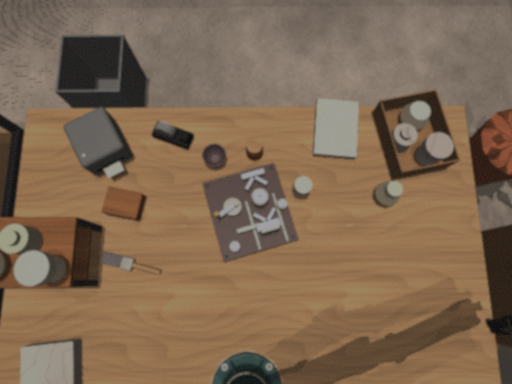

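The scene and top views show the jig slab (scene about (265,210), top about (250,210)), with the pin at top about (218,213). I'll enlarge both.

Run:
```python
import cv2
a=cv2.imread('pics/s0.png')[150:270,195:335];b=cv2.imread('pics/t0.png')[155:265,195:315]
cv2.imwrite('pics/s0c.png',cv2.resize(a,None,fx=5,fy=5,interpolation=cv2.INTER_CUBIC))
cv2.imwrite('pics/t0c.png',cv2.resize(b,None,fx=5,fy=5,interpolation=cv2.INTER_CUBIC))
```

```text
(no output)
```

View pics/s0c.png

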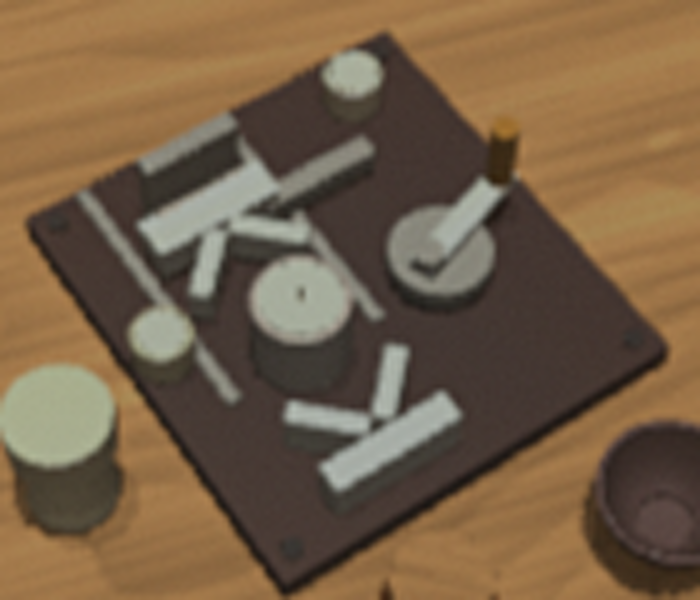

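View pics/t0c.png

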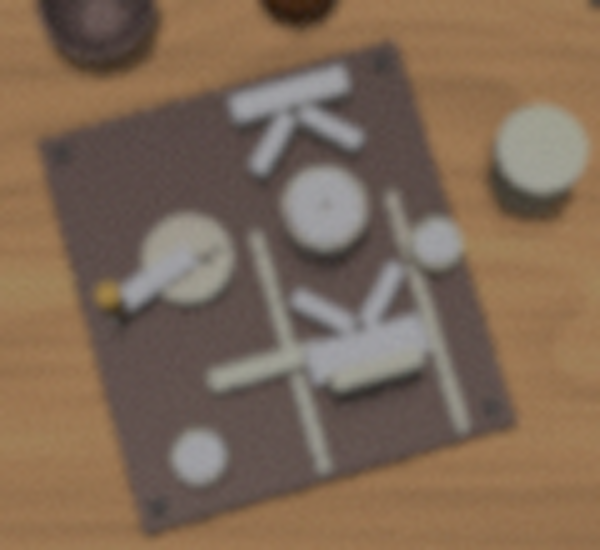

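The enlargements show these positions.
- **Slab corners, top crop:** (40,140), (393,42), (515,423), (150,533).
- **Slab corners, scene crop:** (665,345), (285,580), (30,222), (388,33).
- **Pin top:** scene (505,126), top (109,293).
- **Push plate:** at the rear.

```bash
cat >> h.py <<'E'
sc=lambda u,v:((u+.5)/5-.5+195,(v+.5)/5-.5+150)
tc=lambda u,v:((u+.5)/5-.5+195,(v+.5)/5-.5+155)
E
python3 - <<'E'
from h import *
T=[tc(40,140),tc(393,42),tc(515,423),tc(150,533)];S=[sc(665,345),sc(285,580),sc(30,222),sc(388,33)]
J=np.array([[150,175],[150,-85],[-130,-85],[-130,175]])/1000
W=[]
for s,t in zip(S,T):
    print('tri',tri([('s0',s),('t0',t)]).round(4),onz('s0',s,.02).round(4),onz('t0',t,.02).round(4))
for nm,f,Q in(('s',  's0',S),('t','t0',T)):
    w=np.array([onz(f,q,.02)[:2] for q in Q]); W.append(w)
W=np.mean(W,0)
for w in [W]:
    a=J-J.mean(0);b=w-w.mean(0);th=np.arctan2((a[:,0]*b[:,1]-a[:,1]*b[:,0]).sum(),(a*b).sum())
    R=np.array([[np.cos(th),-np.sin(th)],[np.sin(th),np.cos(th)]]);o=w.mean(0)-R@J.mean(0)
    print('jig',o,np.degrees(th),(w-(J@R.T+o)).round(4).tolist())
np.savez('jig.npz',o=o,R=R)
def ji(p):return R.T@(np.array(p)[:2]-o)
pin=tri([('s0',sc(505,126)),('t0',tc(109,293))]);pj=ji(pin);d=pj-[.04,.085]
print('pin',pin,pj,np.hypot(*d),'cam',np.arctan2(d[1],-d[0]))
cup=tri([('s0',sc(301,300)),('t0',tc(326,207))]);print('cup',cup,ji(cup))
for n,s,t in(('plateL',(238,118),(424,356)),):pass
# plate top rear edge corners, scene crop; fixed jaw check
for q in((238,115),(140,160)):p=onz('s0',sc(*q),.09);print('plate s',p,ji(p))
for q in((333,392),(424,373)):p=onz('t0',tc(*q),.09);print('plate t',p,ji(p))
for q in((350,68),(228,97)):p=onz('t0',tc(*q),.05);print('fix t',p,ji(p))
for n,pt,z in(('tA',(437,242),.048),('tB',(199,456),.048),('gob',(541,150),.088)):p=onz('t0',tc(*pt),z);print(n,p,ji(p))
E
```

```text
tri [0.6624 0.1496 0.0171] [0.664 0.149 0.02 ] [0.6614 0.1486 0.02  ]
tri [ 0.7311 -0.0956  0.0141] [ 0.7337 -0.096   0.02  ] [ 0.7292 -0.0955  0.02  ]
tri [ 0.465  -0.1717  0.01  ] [ 0.4723 -0.1711  0.02  ] [ 0.4638 -0.1716  0.02  ]
tri [0.3951 0.0747 0.0129] [0.4013 0.0757 0.02  ] [0.394  0.0711 0.02  ]
jig [ 0.56768491 -0.05725794] 15.91731937881117 [[-0.0012, -0.0034], [-0.0038, 0.0021], [0.0021, 0.0033], [0.003, -0.002]]
pin [0.54219402 0.09316151 0.09288008] [0.01673899 0.15164301] 0.070585871478573 cam 1.2349779205575209
cup [ 0.60199308 -0.04594137  0.06926359] [0.03609631 0.00147367]
plate s [ 0.4865632  -0.04533058  0.09      ] [-0.0747403   0.03371767]
plate s [ 0.49985535 -0.1060091   0.09      ] [-0.07859887 -0.02827971]
plate t [ 0.47761537 -0.04957464  0.09      ] [-0.08450899  0.03209027]
plate t [ 0.4890947  -0.10739956  0.09      ] [-0.08932827 -0.02666575]
fix t [ 0.70201446 -0.06454741  0.05      ] [ 0.12718001 -0.04384984]
fix t [0.68250449 0.01810283 0.05      ] [0.1310849  0.04098206]
tA [ 0.58177418 -0.12067879  0.048     ] [-0.0038441  -0.06485317]
tB [0.44173992 0.0373769  0.048     ] [-0.09516246  0.1255468 ]
gob [ 0.63426953 -0.1870162   0.088     ] [ 0.02844548 -0.14304395]
```

```bash
cat >> h.py <<'E'
try:
    _j=np.load('jig.npz');O=_j['o'];RJ=_j['R'];TH=np.degrees(np.arctan2(RJ[1,0],RJ[0,0]))
except Exception: pass
from scipy.spatial.transform import Rotation as Ro
def go(xj,yj,z,yaw):
    "shares (translation in current tool frame, then turn about tool z) to a jig xy / world z / world yaw"
    s=sense();R=Ro.from_euler('xyz',s['tool_rot'],degrees=True)
    w=np.array([*(O+RJ@np.array([xj,yj])),z]);d=R.inv().apply(w-s['position'])
    rv=(R.inv()*Ro.from_euler('xyz',[180,0,yaw],degrees=True)).as_rotvec(degrees=True)
    print('target',w.round(4),'shift/50mm',(d/.05).round(3),'turn/8deg',(rv/8).round(3))
    print('now',s['time_s'],s['position'].round(4),s['tool_rot'].round(2),'jig',(RJ.T@(s['position'][:2]-O)).round(4),'F',s['contact_force'].round(1))
E
python3 -c "
from h import *
go(-.028,.136,.23,125)"
```

```text
target [0.5035 0.0658 0.23  ] shift/50mm [  9.95  -12.45    0.029] turn/8deg [-1.1000e-02 -1.3000e-02 -1.3248e+01]
now 0.1 [ 0.2359 -0.6848  0.2302] [-1.7988e+02  1.0000e-02  1.9010e+01] jig [-0.4911 -0.5125] F [ 1.   0.3 -0.7]
```

Request:
arm_command([
  [0,[0.5,-0.62,0],[0,0,0]],
  [0,[0.5,-0.62,0],[0,0,0]],
  [0,[0.5,-0.62,0],[0,0,0]],
  [0,[0.5,-0.62,0],[0,0,0]],
  [0,[0.5,-0.62,0],[0,0,0]],
  [0,[0.5,-0.62,0],[0,0,0]],
  [0,[0.5,-0.62,0],[0,0,0]],
  [0,[0.5,-0.62,0],[0,0,0]],
  [0,[0.5,-0.62,0],[0,0,0]],
  [0,[0.5,-0.62,0],[0,0,0]],
], squeeze=20)

```text
time_s: 1.1
position: [0.3716, -0.3092, 0.2311]
tool_rot: [-180.0, 0.0, 19.0]
contact_force: [0.5, 0.2, 0.3]
finger_gap: -0.0
gripper_force: 0.0
```

Request:
arm_command([
  [0,[0.5,-0.62,0],[0,0,0]],
  [0,[0.5,-0.62,0],[0,0,0]],
  [0,[0.5,-0.62,0],[0,0,0]],
  [0,[0.5,-0.62,0],[0,0,0]],
  [0,[0.5,-0.62,0],[0,0,0]],
  [0,[0.5,-0.62,0],[0,0,0]],
  [0,[0.5,-0.62,0],[0,0,0]],
  [0,[0.5,-0.62,0],[0,0,0]],
  [0,[0.5,-0.62,0],[0,0,0]],
  [0,[0.5,-0.62,0],[0,0,0]],
])

```text
time_s: 2.1
position: [0.5069, 0.0651, 0.2311]
tool_rot: [180.0, 0.0, 19.0]
contact_force: [0.3, -1.6, -0.6]
finger_gap: -0.0005
gripper_force: 0.0
```

Request:
arm_command([
  [0,[0,0,0],[0,0,-1]],
  [0,[0,0,0],[0,0,-1]],
  [0,[0,0,0],[0,0,-1]],
  [0,[0,0,0],[0,0,-1]],
  [0,[0,0,0],[0,0,-1]],
  [0,[0,0,0],[0,0,-1]],
  [0,[0,0,0],[0,0,-1]],
  [0,[0,0,0],[0,0,-1]],
  [0,[0,0,0],[0,0,-1]],
  [0,[0,0,0],[0,0,-1]],
  [0,[0,0,0],[0,0,-1]],
  [0,[0,0,0],[0,0,-1]],
])

```text
time_s: 3.3
position: [0.5066, 0.0634, 0.231]
tool_rot: [-180.0, -0.0, 115.3]
contact_force: [-0.3, 0.6, -1.1]
finger_gap: -0.0
gripper_force: 0.0
```

Run:
```python
from h import *
go(-.028,.136,.23,125)
s=sense();print(s['joint_pos'].round(1),s['finger_gap'])
snap('wrist','w0');c=np.load('pics/w0.npz');print(c['mtx'],-P('w0')[1].T@P('w0')[2])
cv2.imwrite('pics/w0b.png',cv2.resize(cv2.imread('pics/w0.png'),(800,600),interpolation=cv2.INTER_CUBIC))
```

```text
target [0.5035 0.0658 0.23  ] shift/50mm [ 0.071 -0.035  0.02 ] turn/8deg [-6.000e-03 -1.000e-03 -1.208e+00]
now 3.3 [0.5066 0.0634 0.231 ] [-1.7995e+02 -1.0000e-02  1.1533e+02] jig [-0.0257  0.1328] F [-0.3  0.6 -1.1]
[ 12.8  21.1 -31.9 118.5  15.8  44.4  -3.4] -3.62239336791896e-05
[[297.31863964   0.         254.64919276]
 [  0.         297.31863964 194.10219222]
 [  0.           0.           1.        ]] [0.47737887 0.12684412 0.37366399]
```

View pics/w0b.png

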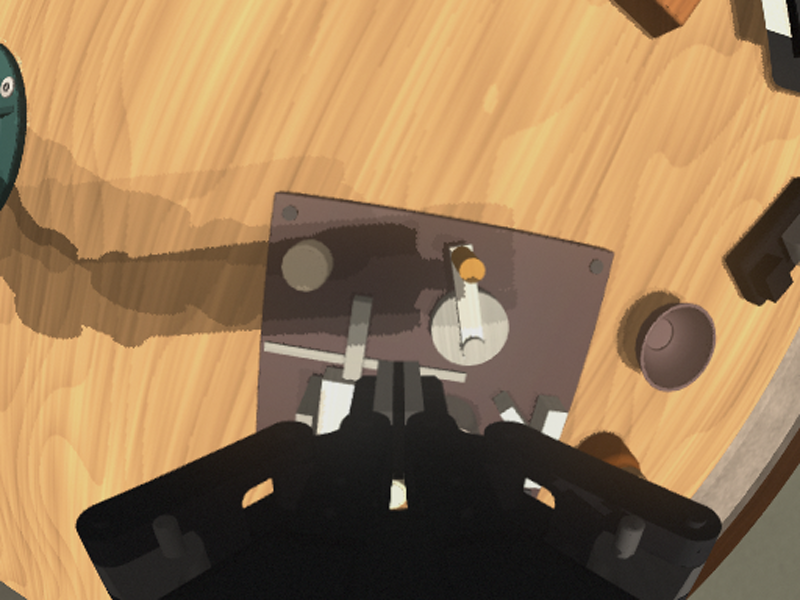

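The wrist view shows the pin top at (473,270), the slab's rear-left corner at (278,195), its front-left corner at (612,253) and the pivot boss at about (472,346). The fingertips are at (397,365).

```bash
cat >> h.py <<'E'
def rayf(f,uv):
    K,R,t=P(f);x=(np.array(uv)-K[:2,2])/K[0,0];r=np.hypot(*x);d=np.array([*(x/r*np.sin(r)),np.cos(r)]);return -R.T@t,R.T@d
def onzf(f,uv,z):
    o,d=rayf(f,uv);return o+d*(z-o[2])/d[2]
b8=lambda u,v:((u+.5)*.64-.5,(v+.5)*.64-.5)
def ji(p):return RJ.T@(np.array(p)[:2]-O)
E
python3 - <<'E'
from h import *
for n,q,z in(('pin',(473,270),.095),('RL',(278,195),.02),('FL',(612,253),.02),('pivot',(472,346),.05),('tB',(306,265),.048)):
    p=onzf('w0',b8(*q),z);print(n,p.round(4),ji(p).round(4))
a=ji(onzf('w0',b8(612,253),.02))-ji(onzf('w0',b8(278,195),.02));print(a,np.degrees(np.arctan2(a[1],a[0])))
o,d=rayf('w0',b8(473,270))
L=[(o,d)]+[ray('s0',sc(505,126)),ray('t0',tc(109,293))]
A=0;b=0
for o,d in L:
    d=d/np.linalg.norm(d);M=np.eye(3)-np.outer(d,d);A=A+M;b=b+M@o
p=np.linalg.solve(A,b);print('pin3',p,ji(p))
E
```

```text
pin [0.5441 0.0938 0.095 ] [0.0187 0.1517]
RL [0.3996 0.0741 0.02  ] [-0.1257  0.1724]
FL [0.6622 0.1503 0.02  ] [0.1478 0.1737]
pivot [0.5815 0.0366 0.05  ] [0.039  0.0864]
tB [0.4446 0.04   0.048 ] [-0.0917  0.1272]
[0.27344504 0.00128479] 0.2692042063180507
pin3 [0.54306754 0.09318204 0.09397819] [0.01758466 0.1514232 ]
```

Request:
arm_command([
  [0,[0,0,0],[0,0,-0.6]],
  [0,[0.07,-0.03,0],[0,0,-0.56]],
  [0,[0,0,0.7],[0,0,0]],
  [0,[0,0,0.7],[0,0,0]],
  [0,[0,0,0.7],[0,0,0]],
  [0,[0,0,0.7],[0,0,0]],
  [0,[0,0,0.5],[0,0,0]],
  [0,[0,0,0],[0,0,0]],
  [0,[0,0,0],[0,0,0]],
])

```text
time_s: 4.25
position: [0.5038, 0.0661, 0.0663]
tool_rot: [-180.0, -0.0, 124.2]
contact_force: [0.8, -0.5, 0.0]
finger_gap: -0.0002
gripper_force: 0.0
```

Run:
```python
from h import *
th=np.radians(71.3);pin=np.array([.04,.085])+.07*np.array([-np.cos(th),np.sin(th)])
for s in(.045,.0225):
    q=pin-s*np.array([np.sin(th),np.cos(th)]);go(q[0],q[1],.065,124.6)
```

```text
target [0.506  0.0675 0.065 ] shift/50mm [-0.002  0.054  0.026] turn/8deg [-0.006 -0.002 -0.045]
now 4.25 [0.5038 0.0661 0.0663] [-1.7995e+02 -2.0000e-02  1.2424e+02] jig [-0.0276  0.1361] F [ 0.8 -0.5  0. ]
target [0.5246 0.0803 0.065 ] shift/50mm [0.001 0.504 0.026] turn/8deg [-0.006 -0.002 -0.045]
now 4.25 [0.5038 0.0661 0.0663] [-1.7995e+02 -2.0000e-02  1.2424e+02] jig [-0.0276  0.1361] F [ 0.8 -0.5  0. ]
```

Request:
arm_command([
  [0,[0,0.1,0],[0,0,0]],
  [0,[0,0.1,0],[0,0,0]],
  [0,[0,0.1,0],[0,0,0]],
  [0,[0,0.1,0],[0,0,0]],
  [0,[0,0.1,0],[0,0,0]],
  [0,[0.028,0.099,0],[0,0,0.5]],
  [0,[0.028,0.099,0],[0,0,0.5]],
  [0,[0.028,0.099,0],[0,0,0.5]],
  [0,[0.028,0.099,0],[0,0,0.5]],
  [0,[0.028,0.099,0],[0,0,0.5]],
  [0,[0.028,0.099,0],[0,0,0.5]],
])

```text
time_s: 5.35
position: [0.5462, 0.099, 0.0661]
tool_rot: [-179.8, 0.1, 100.1]
contact_force: [-3.0, -1.3, 3.1]
finger_gap: -0.0003
gripper_force: 1.6
```

```bash
cat >> h.py <<'E'
def arc():
    s=sense();psi=s['tool_rot'][2];d=ji(s['position'])-np.array([.04,.085]);a=np.radians(psi-TH)
    x=np.array([np.cos(a),np.sin(a)]);y=np.array([np.sin(a),-np.cos(a)])
    print('r,s mm',(d@x*1e3).round(1),(-d@y*1e3).round(1),'theta by yaw',180-(psi-TH), 'F',s['contact_force'].round(1),s['time_s'],s['position'].round(4))
E
python3 - <<'E'
from h import *
arc();snap('wrist','w1')
cv2.imwrite('pics/w1b.png',cv2.resize(cv2.imread('pics/w1.png'),(800,600),interpolation=cv2.INTER_CUBIC))
E
```

```text
r,s mm 69.0 24.9 theta by yaw 95.8043124068864 F [-3.  -1.3  3.1] 5.35 [0.5462 0.099  0.0661]
```

View pics/w1b.png

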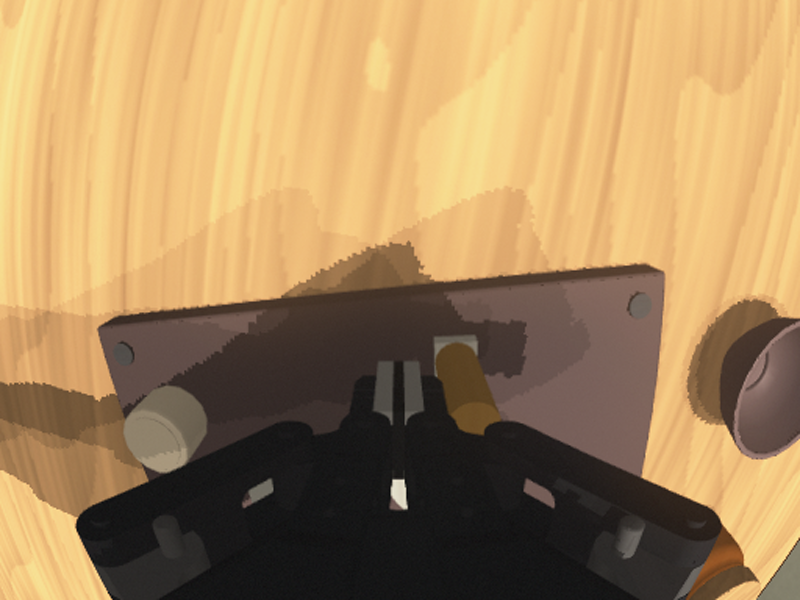

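The pin (base (455,347), top (475,415)) is against the finger's outer side, and the push force is about 3 N. I'll continue round the arc.

Request:
arm_command([
  [0,[0.028,0.099,0],[0,0,0.5]],
  [0,[0.028,0.099,0],[0,0,0.5]],
  [0,[0.028,0.099,0],[0,0,0.5]],
  [0,[0.028,0.099,0],[0,0,0.5]],
  [0,[0.028,0.099,0],[0,0,0.5]],
  [0,[0.028,0.099,0],[0,0,0.5]],
  [0,[0.028,0.099,0],[0,0,0.5]],
  [0,[0.028,0.099,0],[0,0,0.5]],
  [0,[0.028,0.099,0],[0,0,0.5]],
  [0,[0.028,0.099,0],[0,0,0.5]],
])

```text
time_s: 6.4
position: [0.5961, 0.1073, 0.0659]
tool_rot: [-179.8, 0.1, 60.2]
contact_force: [-2.7, 0.8, 2.4]
finger_gap: 0.0001
gripper_force: 1.5
```

```bash
python3 -c "
from h import *
arc()"
```

```text
r,s mm 69.0 24.2 theta by yaw 135.67530859436167 F [-2.7  0.8  2.4] 6.4 [0.5961 0.1073 0.0659]
```

Request:
arm_command([
  [0,[0.028,0.099,0],[0,0,0.5]],
  [0,[0.028,0.099,0],[0,0,0.5]],
  [0,[0.028,0.099,0],[0,0,0.5]],
  [0,[0.028,0.099,0],[0,0,0.5]],
  [0,[0.028,0.099,0],[0,0,0.5]],
  [0,[0.028,0.099,0],[0,0,0.5]],
  [0,[0.028,0.099,0],[0,0,0.5]],
  [0,[0.028,0.099,0],[0,0,0.5]],
  [0,[0,0,0],[0,0,0]],
])

```text
time_s: 7.3
position: [0.6329, 0.0884, 0.0659]
tool_rot: [-179.9, 0.1, 28.4]
contact_force: [-2.4, 0.7, 0.4]
finger_gap: 0.0001
gripper_force: 0.7
```

Run:
```python
from h import *
arc();snap('scene','s1');snap('wrist','w2')
a=cv2.imread('pics/s1.png')[150:270,195:335]
w=cv2.imread('pics/w2.png')
a=cv2.resize(a,(400,343),interpolation=cv2.INTER_CUBIC);w=cv2.resize(w,(400,300))
m=np.zeros((343,800,3),np.uint8);m[:,:400]=a;m[:300,400:]=w;cv2.imwrite('pics/m1.png',m)
```

```text
r,s mm 69.2 22.8 theta by yaw 167.5521774667412 F [-2.4  0.7  0.4] 7.3 [0.6329 0.0884 0.0659]
```

View pics/m1.png

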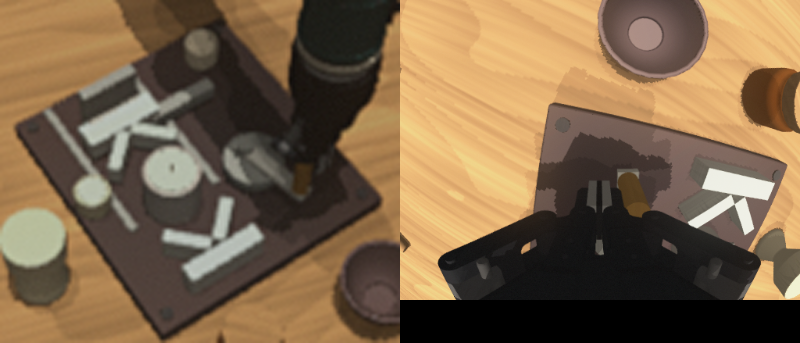

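The crank is near the front, with the pin at about (303,185) in the left image and still against the finger. I'll do the last 12°, back off and check.

Request:
arm_command([
  [0,[0.028,0.099,0],[0,0,0.5]],
  [0,[0.028,0.099,0],[0,0,0.5]],
  [0,[0.028,0.099,0],[0,0,0.5]],
  [0,[0,0,0],[0,0,0]],
  [0,[0,-0.3,0],[0,0,0]],
  [0,[0,-0.5,0],[0,0,0]],
  [0,[0,-0.2,-0.5],[0,0,0]],
  [0,[0,0,-0.9],[0,0,0]],
  [0,[0,0,-0.9],[0,0,0]],
  [0,[0,-0.9,-0.9],[0,0,0]],
  [0,[0,0,0],[0,0,0]],
])

```text
time_s: 8.5
position: [0.6226, 0.1662, 0.2231]
tool_rot: [-179.7, -0.8, 16.8]
contact_force: [0.5, 1.5, -0.1]
finger_gap: -0.0
gripper_force: 0.0
```

Run:
```python
from h import *
arc();snap('scene','s2');snap('wrist','w2b');snap('top','t2')
a=cv2.imread('pics/s2.png')[150:270,195:335]
a=cv2.resize(a,(400,343),interpolation=cv2.INTER_CUBIC);w=cv2.resize(cv2.imread('pics/w2b.png'),(400,300))
m=np.zeros((600,800,3),np.uint8);m[:343,:400]=a;m[:300,400:]=w
m[300:600,400:727]=cv2.resize(cv2.imread('pics/t2.png')[155:265,195:315],(327,300),interpolation=cv2.INTER_CUBIC)
cv2.imwrite('pics/m2.png',m)
```

```text
r,s mm 75.8 113.6 theta by yaw 179.1090037855084 F [ 0.5  1.5 -0.1] 8.5 [0.6226 0.1662 0.2231]
```

View pics/m2.png

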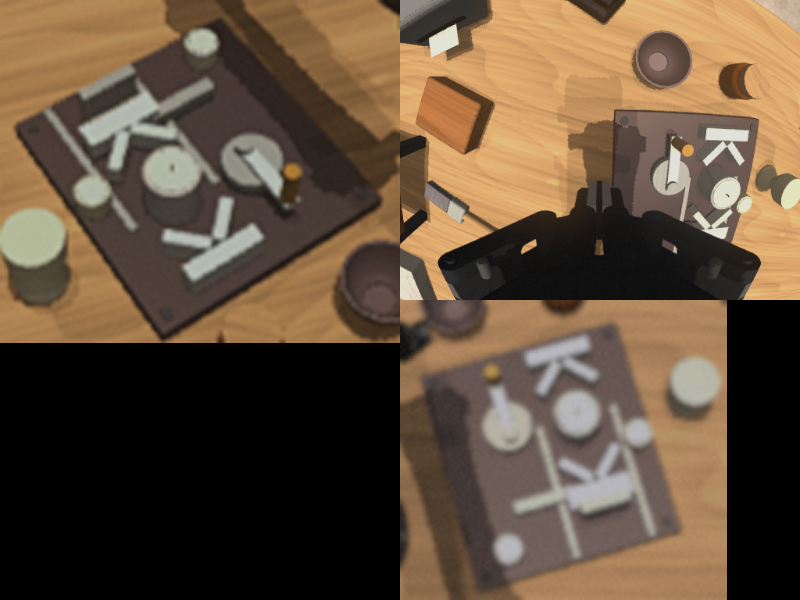

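The pin top is at (291,170) in the scene crop, (491,373) in the top crop and (687,150) in the wrist view. The cup and tealights haven't moved. I'll work out the cam angle.

Run:
```python
from h import *
k=400/140
s=((291.5)/k-.5+195,(170.5)/k-.5+150);t=(91.5/2.727-.5+195,73.5/2.727-.5+155);w=(287.5/.78125-.5,150.5/.78125-.5)
def gold(f,c,b):
    im=cv2.imread(f'pics/{f}.png').astype(int);u,v=map(int,c);p=im[v-b:v+b+1,u-b:u+b+1];m=(p[...,2]-p[...,0]>70)*(p[...,2]>p[...,0]*1.8)
    q=np.argwhere(m*(p.sum(2)>260));return q[:,1].mean()+u-b,q[:,0].mean()+v-b,len(q)
for n,f,c in(('s','s2',s),('t','t2',t),('w','w2b',w)):
    print(n,c)
    try:g=gold(f,c,5)
    except Exception as e:g=None
    for q in(c,g and g[:2]):
        if q is None: continue
        p=ji((onzf if n=='w' else onz)(f,q,.095));d=p-[.04,.085];print('  ',q,p.round(4),np.hypot(*d).round(4),np.degrees(np.arctan2(d[1],-d[0]))%360)
p=tri([('s2',s),('t2',t)]);d=ji(p)-[.04,.085];print('tri',p,ji(p),np.degrees(np.arctan2(d[1],-d[0]))%360)
s=sense();go(-.125,0,.223,TH+90)
```

```text
s (296.525, 209.175)
   (296.525, 209.175) [0.1099 0.0852] 0.0699 179.86468796126843
   (np.float64(297.125), np.float64(209.20833333333334)) [0.1109 0.0864] 0.0709 178.86293651618467
t (228.05335533553355, 181.45269526952694)
   (228.05335533553355, 181.45269526952694) [0.1058 0.0873] 0.0659 177.97777077317554
   (np.float64(228.27777777777777), np.float64(180.88888888888889)) [0.1074 0.0861] 0.0674 179.04942287606332
w (367.5, 192.14)
   (367.5, 192.14) [0.1107 0.0866] 0.0707 178.7387838651687
   (np.float64(367.0840336134454), np.float64(192.07563025210084)) [0.1107 0.087 ] 0.0707 178.36922259920973
tri [0.64694526 0.05629043 0.0895042 ] [0.10736202 0.08745761] 177.91056588384745
target [ 0.4475 -0.0915  0.223 ] shift/50mm [-4.715  3.824 -0.128] turn/8deg [ 6.0000e-03 -1.0000e-03 -1.1184e+01]
now 8.65 [0.6194 0.1586 0.2167] [ 1.7998e+02 -3.0000e-02  1.6440e+01] jig [0.109  0.1934] F [ 0.5  0.4 -0.5]
```

The cam is at about 179°, which is good. Next I'll move behind the push plate.

Request:
arm_command([
  [0,[-0.59,0.48,0],[0,0,0]],
  [0,[-0.59,0.48,0],[0,0,0]],
  [0,[-0.59,0.48,0],[0,0,0]],
  [0,[-0.59,0.48,0],[0,0,0]],
  [0,[-0.59,0.48,0],[0,0,0]],
  [0,[-0.59,0.48,0],[0,0,0]],
  [0,[-0.59,0.48,0],[0,0,0]],
  [0,[-0.58,0.46,0],[0,0,0]],
  [0,[0,0,0],[0,0,-1]],
  [0,[0,0,0],[0,0,-1]],
  [0,[0,0,0],[0,0,-1]],
])

```text
time_s: 9.75
position: [0.4457, -0.0929, 0.2153]
tool_rot: [-179.9, 0.2, 40.5]
contact_force: [-0.1, 0.0, -0.8]
finger_gap: -0.0002
gripper_force: 0.0
```

Request:
arm_command([
  [0,[0,0,0],[0,0,-1]],
  [0,[0,0,0],[0,0,-1]],
  [0,[0,0,0],[0,0,-1]],
  [0,[0,0,0],[0,0,-1]],
  [0,[0,0,0],[0,0,-1]],
  [0,[0,0,0],[0,0,-1]],
  [0,[0,0,0],[0,0,-1]],
  [0,[0,0,0],[0,0,-1]],
  [0,[0,0,0],[0,0,-0.2]],
  [0,[0,0,0],[0,0,0]],
])

```text
time_s: 10.75
position: [0.4464, -0.0922, 0.2157]
tool_rot: [-179.9, -0.0, 105.7]
contact_force: [-0.1, 0.0, 0.6]
finger_gap: 0.0001
gripper_force: 0.0
```

```bash
python3 -c "
from h import *
go(-.125,0,.065,TH+90)"
```

```text
target [ 0.4475 -0.0915  0.065 ] shift/50mm [0.004 0.029 3.014] turn/8deg [-0.014 -0.005 -0.025]
now 10.75 [ 0.4464 -0.0922  0.2157] [-1.7989e+02 -4.0000e-02  1.0572e+02] jig [-0.1262 -0.0003] F [-0.1  0.   0.6]
```

Request:
arm_command([
  [0,[0,0,0.75],[0,0,0]],
  [0,[0,0,0.75],[0,0,0]],
  [0,[0,0,0.75],[0,0,0]],
  [0,[0,0,0.75],[0,0,0]],
  [0,[0,0,0],[0,0,0]],
  [0,[0,0.1,0],[0,0,0]],
  [0,[0,0.1,0],[0,0,0]],
  [0,[0,0.1,0],[0,0,0]],
  [0,[0,0.1,0],[0,0,0]],
  [0,[0,0.08,0],[0,0,0]],
  [0,[0,0.08,0],[0,0,0]],
  [0,[0,0.08,0],[0,0,0]],
])

```text
time_s: 11.95
position: [0.4768, -0.0831, 0.0668]
tool_rot: [-179.8, -0.0, 105.9]
contact_force: [-2.8, -0.3, 3.2]
finger_gap: 0.0001
gripper_force: 1.7
```

Request:
arm_command([
  [0,[0,0.08,0],[0,0,0]],
  [0,[0,0.08,0],[0,0,0]],
  [0,[0,0.08,0],[0,0,0]],
  [0,[0,0.08,0],[0,0,0]],
  [0,[0,0.08,0],[0,0,0]],
  [0,[0,0.08,0],[0,0,0]],
])

```text
time_s: 12.55
position: [0.5012, -0.0761, 0.0665]
tool_rot: [-180.0, -0.0, 105.9]
contact_force: [-2.5, -1.5, 1.3]
finger_gap: -0.0002
gripper_force: 1.7
```

```bash
python3 -c "
from h import *
go(-.0345,0,.065,TH+90)"
```

```text
target [ 0.5345 -0.0667  0.065 ] shift/50mm [-0.002  0.692  0.029] turn/8deg [-0.005 -0.001 -0.003]
now 12.55 [ 0.5012 -0.0761  0.0665] [-1.7996e+02 -1.0000e-02  1.0589e+02] jig [-0.0691  0.0001] F [-2.5 -1.5  1.3]
```

Request:
arm_command([
  [0,[0,0.06,0],[0,0,0]],
  [0,[0,0.06,0],[0,0,0]],
  [0,[0,0.06,0],[0,0,0]],
  [0,[0,0.06,0],[0,0,0]],
  [0,[0,0.06,0],[0,0,0]],
  [0,[0,0.06,0],[0,0,0]],
  [0,[0,0.06,0],[0,0,0]],
  [0,[0,0.06,0],[0,0,0]],
])

```text
time_s: 13.35
position: [0.5234, -0.0697, 0.0665]
tool_rot: [-179.9, -0.0, 105.9]
contact_force: [-4.6, -2.0, 1.4]
finger_gap: 0.0002
gripper_force: 2.5
```

Request:
arm_command([
  [0,[0,0.02,0],[0,0,0]],
  [0,[0,0.02,0],[0,0,0]],
  [0,[0,0.02,0],[0,0,0]],
  [0,[0,0.02,0],[0,0,0]],
])

```text
time_s: 13.75
position: [0.5278, -0.0685, 0.0665]
tool_rot: [-180.0, -0.0, 105.9]
contact_force: [-3.8, -1.8, 0.6]
finger_gap: -0.0004
gripper_force: 2.3
```

```bash
python3 -c "
from h import *
go(-.0345,0,.065,TH+90)"
```

```text
target [ 0.5345 -0.0667  0.065 ] shift/50mm [-0.003  0.14   0.03 ] turn/8deg [-0.005 -0.001 -0.003]
now 13.75 [ 0.5278 -0.0685  0.0665] [-1.7996e+02 -1.0000e-02  1.0589e+02] jig [-0.0415  0.0001] F [-3.8 -1.8  0.6]
```

Now 1 mm steps until the force rises at the stop.

Request:
arm_command([
  [0,[0,0.02,0],[0,0,0]],
  [0,[0,0.02,0],[0,0,0]],
  [0,[0,0.02,0],[0,0,0]],
  [0,[0,0.02,0],[0,0,0]],
])

```text
time_s: 14.15
position: [0.532, -0.0673, 0.0665]
tool_rot: [-180.0, -0.0, 105.9]
contact_force: [-5.1, -2.4, -0.5]
finger_gap: -0.0
gripper_force: 2.2
```

Request:
arm_command([
  [0,[0,0.02,0],[0,0,0]],
  [0,[0,0.02,0],[0,0,0]],
])

```text
time_s: 14.35
position: [0.5339, -0.0668, 0.0665]
tool_rot: [-180.0, -0.0, 105.9]
contact_force: [-3.4, -1.8, -2.2]
finger_gap: -0.0003
gripper_force: 2.2
```

Request:
arm_command([
  [0,[0,0.02,0],[0,0,0]],
])

```text
time_s: 14.45
position: [0.5348, -0.0665, 0.0666]
tool_rot: [-180.0, -0.0, 105.9]
contact_force: [-3.9, -2.0, -1.9]
finger_gap: 0.0003
gripper_force: 2.2
```

Request:
arm_command([
  [0,[0,0.02,0],[0,0,0]],
  [0,[0,0,0],[0,0,0]],
])

```text
time_s: 14.65
position: [0.535, -0.0664, 0.0665]
tool_rot: [-179.9, -0.0, 105.9]
contact_force: [-5.7, -1.6, -0.7]
finger_gap: -0.0001
gripper_force: 2.7
```

Request:
arm_command([
  [0,[0,0.02,0],[0,0,0]],
  [0,[0,0,0],[0,0,0]],
])

```text
time_s: 14.85
position: [0.535, -0.0664, 0.0665]
tool_rot: [-179.8, -0.0, 105.9]
contact_force: [-7.0, -0.9, 0.5]
finger_gap: 0.0001
gripper_force: 3.4
```

Request:
arm_command([
  [0,[0,0.02,0],[0,0,0]],
  [0,[0,0,0],[0,0,0]],
])

```text
time_s: 15.05
position: [0.535, -0.0664, 0.0665]
tool_rot: [-179.7, -0.0, 105.9]
contact_force: [-8.0, -2.9, 2.8]
finger_gap: -0.0002
gripper_force: 4.1
```

It has stopped at the expected home position. I'll push a little harder to make sure.

Request:
arm_command([
  [0,[0,0.04,0],[0,0,0]],
  [0,[0,0.04,0],[0,0,0]],
  [0,[0,0,0],[0,0,0]],
  [0,[0,0,0],[0,0,0]],
])

```text
time_s: 15.45
position: [0.535, -0.0664, 0.0665]
tool_rot: [-179.3, -0.1, 105.8]
contact_force: [-13.4, -2.9, 9.9]
finger_gap: 0.0002
gripper_force: 7.1
```

```bash
python3 -c "
from h import *
go(-.0345,0,.065,TH+90)"
```

```text
target [ 0.5345 -0.0667  0.065 ] shift/50mm [-0.004 -0.011  0.031] turn/8deg [-0.093 -0.007 -0.014]
now 15.45 [ 0.535  -0.0664  0.0665] [-1.7926e+02 -5.0000e-02  1.0581e+02] jig [-0.0339  0.0002] F [-13.4  -2.9   9.9]
```

Request:
arm_command([
  [0,[0,-0.1,0],[0,0,0]],
  [0,[0,-0.2,0],[0,0,0]],
  [0,[0,-0.4,0],[0,0,0]],
  [0,[0,-0.4,0],[0,0,0]],
  [0,[0,0,-0.7],[0,0,0]],
  [0,[0,0,-0.8],[0,0,0]],
  [0,[0,0,-0.8],[0,0,0]],
  [0,[0,0,-0.8],[0,0,0]],
  [0,[0,-0.4,0],[0,0,0]],
  [0,[0,0,0],[0,0,0]],
])

```text
time_s: 16.45
position: [0.4704, -0.0856, 0.2237]
tool_rot: [179.7, 0.2, 105.9]
contact_force: [-0.3, -0.4, -0.2]
finger_gap: 0.0
gripper_force: 0.0
```

Run:
```python
from h import *
arc();snap('scene','s3');snap('top','t3')
m=np.zeros((600,800,3),np.uint8)
m[:600,:700]=cv2.resize(cv2.imread('pics/s3.png')[150:270,195:335],(700,600),interpolation=cv2.INTER_CUBIC)
cv2.imwrite('pics/m3.png',m[:,:700])
```

```text
r,s mm -85.7 141.3 theta by yaw 90.06517677679626 F [-0.3 -0.4 -0.2] 16.45 [ 0.4704 -0.0856  0.2237]
```

View pics/m3.png

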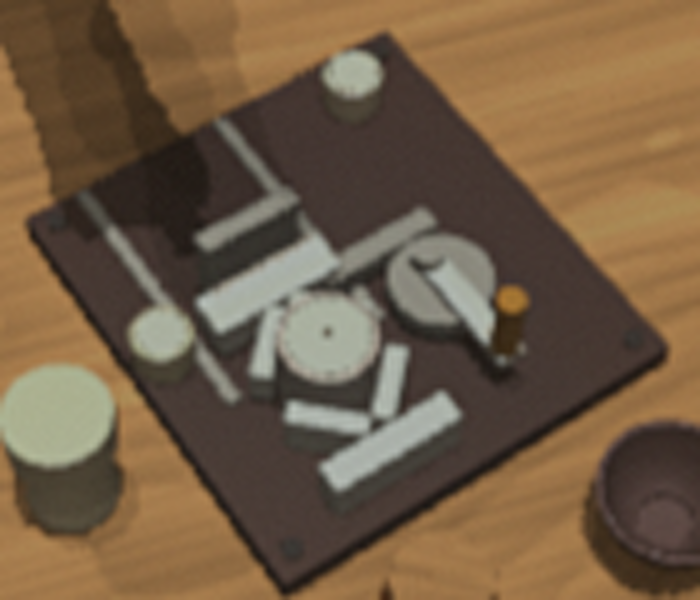

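The cup's top is at (327,336) between the jaws, the ear touches the cam's edge at about (410,235), and the pin top is at (513,299). The bystanders haven't moved. One numeric check before handing in.

Run:
```python
from h import *
print('cup',ji(onz('s3',sc(327,336),.075)),'cup before',ji(onz('s3',sc(301,300),.075)))
d=ji(onz('s3',sc(513,299),.095))-[.04,.085];print('cam',np.degrees(np.arctan2(d[1],-d[0]))%360,np.hypot(*d))
for q,r in(((295,190),(238,115)),((196,237),(140,160))):
    print('plate moved',ji(onz('s3',sc(*q),.09))-ji(onz('s3',sc(*r),.09)))
```

```text
cup [ 0.06597697 -0.00059196] cup before [0.03956195 0.00038605]
cam 179.0281213843589 0.07149356072263245
plate moved [ 0.06113144 -0.00186456]
plate moved [ 0.06109857 -0.00130563]
```

Everything checks out: the cup is at jig (66.0, -0.6) mm, against a nest at (65.6, 0), and the cam is at about 179°. The slide is at its stop.

```bash
python3 -c "
from plant import sign_off
print(sign_off())"
```

```text
the job is handed in; nothing more can be done
None
```

The jig is closed and handed in: the crank was turned first to the low point (about 179°), then the slide was pushed to its hard stop, leaving the cup standing in the nest within about 1 mm and the other pieces undisturbed.

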